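# Feel for the hidden thumb notch and tip open the inkstone case

## Task

The dark wooden inkstone case on the bench has a flush tipping lid: a thumb notch hidden somewhere along its near rail (the broad strip along the case's robot side) lets you reach the lid's tail. Rest a fingertip on top of the rail towards one of its ends, feel along it until the tip falls into the notch, then press the lid's tail down inside the notch as far as it goes, so that the lid tips fully open, and take the finger away. Lift nothing, and leave the inkstone inside and everything else on the bench where it is.

Things in the scene. Friction and masses are not known exactly. Their poses are not given: they have to be found in the camera images.
- case: The inkstone case, fixed: a dark wooden box 220 mm (its x) by 300 mm (its y) by 78 mm high. Origin: centre of its underside, on the bench; its x points from the rail (robot's side) to the far wall, its y along the rail, z up. Rail: x = -110 to -56 mm, whole length in y. The rest of the top is the lid, inside 8 mm walls, 1 mm below their rim, gaps too small for a finger.
- rail_mid (a point): Middle of the rail's flat top (case x = -80, y = 0, z = 78 mm; axes as the case's). The rail is rigid. Its one notch is 56 mm long in y and reaches from x = -104 (a 6 mm outer wall stays) to the lid at x = -56 mm. The notch's middle lies anywhere from y = -40 to +40 mm: not told, to be felt or seen. From |y| = 68 to 150 mm the rail is always whole.
- lid_pivot (a point): Middle of the lid's pivot line (case x = -54, y = 0, z = 72 mm; the line runs along y). The lid's tail runs under the rail from here to x = -101 mm and can be reached only through the notch. A rounded bead along the tail at x = -88 mm, its top 12 mm below the rail's top, is what the finger presses: about 4.5 to 6 N at the start, up to 10 N near the end, sinking 15 mm to the stop.
- lid (a joint): Angle of the lid in rad: 0 closed and flush, 0.50 fully open against its stop. Pressing the tail down raises the panel on the far side of the pivot. The pivot is stiff, so the lid stays where it is left. Pressing on the rail or the panel moves nothing.
- lid_edge (a point): Middle of the lid's far top edge (case x = +100 mm, opposite the rail); it rises about 73 mm as the lid opens fully.
- inkstone: Dark slate inkstone, 110 by 170 by 26 mm, lying loose inside the case under the lid; origin at the centre of its underside. Leave it.
- ink_stick: Bystander: black ink stick, 80 by 22 by 11 mm, lying beside the case on its +y side; origin at the centre of its underside.
- chisel: Bystander: carving chisel, about 200 mm long and 19 mm high, lying beside the case on its -y side; origin under the middle of its length.
- water_dish: Bystander: white porcelain dish, 68 mm wide, 26 mm high, on the robot's side of the case, before the rail; origin at the centre of its underside.
- ink_bottle: Bystander: black bottle, 62 mm wide, 165 mm high; origin at the centre of its underside.
- brush_pot: Bystander: square wooden pot, 75 mm wide, 100 mm high, with brushes up to 265 mm high; origin at the centre of its underside.
- slab: Bystander: rough stone slab, 170 by 130 by 26 mm; origin at the centre of its underside.
- slab_small: Bystander: rough stone slab, 115 by 85 by 20 mm; origin at the centre of its underside.

How it is judged (in metres and radians):
On the way, in this order (a step that is already met when the one before it is completed fails the run):
1. a fingertip rests on the rail's top towards one of its ends, with the lid still closed (contact force between the fingers and anything else above 0.5 N and value of joint lid below 0.04 rad and x of the grasp point in the frame of case between -0.13 and -0.035 m and (y of the grasp point in the frame of case above 0.065 m or y of the grasp point in the frame of case below -0.065 m) and y of the grasp point in the frame of case between -0.165 and 0.165 m and z of the grasp point in the frame of case between 0.085 and 0.125 m), for 0.1 s.
2. the lid has been tipped open by a finger that is in the notch (value of joint lid above 0.42 rad and contact force between the fingers and anything else above 0.3 N and x of the grasp point in the frame of case between -0.13 and -0.035 m and y of the grasp point in the frame of case between -0.09 and 0.09 m), for 0.1 s.
At the end, for the whole second after the job is handed in: The lid stands still and open (more than 0.42 of its 0.50 rad), after a fingertip had rested on the rail's top at least 65 mm from its middle and then pressed in the notch; the inkstone has moved less than 12 mm and every bystander less than 15 mm (value of joint lid above 0.42 rad and velocity of joint lid between -0.05 and 0.05 rad/s and distance of inkstone from where it was at the start of the episode below 0.012 m and distance of each of ink_stick, chisel, water_dish, ink_bottle, brush_pot, slab, slab_small from where it was at the start of the episode below 0.015 m); the robot touches nothing.
It fails at once if the inkstone is lifted or shifted more than 12 mm (distance of inkstone from where it was at the start of the episode above 0.012 m).
It fails at once if a bystander is lifted, carried or shifted more than 15 mm (distance of any of ink_stick, chisel, water_dish, ink_bottle, brush_pot, slab, slab_small from where it was at the start of the episode above 0.015 m).
It also fails if it takes over 54 s, if anything falls off the work surface, if the arm or the gripper's body presses on something with over 40 N, if the wrist force passes 120 N, or if a joint passes its speed limit or range.

## Robot

A 6-joint arm with a two-finger parallel gripper is mounted at the origin on the work surface. World frame = base frame: x ahead of the robot, y to its left, z up, the work surface at z = 0. Lengths are in m, angles in degrees, forces in N, time in s.
With the tool pointing down it reaches from about 0.35 to 0.875 m from the base axis. Payload 4.2 kg.
Tool frame: the origin (TCP) lies midway between the tips of the shut fingers; the grasp point (between the pads) lies 19 mm behind it; z points along the fingers, y is the direction in which the jaws open and shut (so a half turn about z gives the same grasp; the last joint's range is limited). The gripper opens to 87 mm and grips with 3 to 60 N. Pads are 19 mm wide; open, the fingers measure 117 mm over their backs; the gripper's body (75 mm by 190 mm) begins 51 mm behind the grasp point.
Start: joints at [90.218, 22.042, 0.453, 0, -68.411, -14.817], TCP at [0.158, 0.605, 0.223] pointing down, gripper open.
Joint ranges: [-179.83, 179.83], [-69.29, 118.12], [-61.27, 80.66], [-181.25, 117.63], [-171.15, -9.14], [-177.46, 177.46]. Speed limits (degrees/s): [159.86, 159.86, 180, 180, 180, 180].

## Interface

Orientations are given as a 3x3 rotation matrix whose columns are the frame's x, y, z axes.
In Python, from station import sense, capture, finish_job gives the robot as it stands. The module is installed in compiled form; this text tells all that it offers.
- The arm moves only by the shell command python3 -m jog 'ROWS' [OPENING]. ROWS is JSON, a list of rows, each a list of 6 numbers: the shift along the tool's x, y, z in cm, then the turn, a rotation vector about the tool's x, y, z in degrees. In form: [[dx, dy, dz, wx, wy, wz], ...]. A call has exactly 5 rows; each row shifts and turns the commanded pose from where the row before left it, along the tool's axes as they then stand; what a row does not reach is not made up. A row lasts 1/12 s, in which the tool goes at most 41.7 mm and 7.16 degrees, less where a joint would pass 70% of its speed; a pose out of reach is approached as far as the arm can. A call is refused whole if a number of a shift passes 4.17 or a number of a turn 7.16, either way. A call with a gripper value outside its range is refused whole. OPENING is the finger opening in cm, from 0 to 8.7, set as the call begins (- or left out, the last holds). The fingers move at their own pace and stop on an object; the grip force is fixed at half the most. Time passes only in rows, so rows that do not move let the fingers close, or fill a call up. It gives the time, the measured TCP pose, the force and the opening at its end, in the units of the state.
- sense(): the state, without advancing time (a new reading comes with each control period).
- capture(name): name is "side" or "top"; returns a dict with "frame" (400x640x3 uint8, red, green, blue), "fx", "fy", "cx", "cy" (pixels), "world_to_cam" (4x4, takes a point from world to camera coordinates). Camera axes: x right, y up, looking along -z (the intrinsics and any distortion apply to the point x, -y, -z); pixel columns grow to the right and rows downward; lengths in m; the calibration is good to about 2 mm. A picture is of the moment at which its call begins. There is no depth.
- finish_job(): hands the job in, once; it reports no verdict.
The state is a dict: "time_s": time; "joints": joint angles; "joint_velocities": joint speeds; "effort": joint torques, N m; "tcp_pos": TCP position; "ee_rot": TCP orientation; "wrist_force": force on the tool from outside, world axes, zero at the start; "moment": the same for the moment, N m; "gripper_width": opening from 0.0 (shut) to 1.0 (fully open).
Only numpy, scipy, OpenCV 4.12 (cv2) and the standard library are available. Lean on these libraries where they do the work, as an engineer would, in place of code of your own. Each camera call takes 0.05 s, during which the arm holds its last target.

## Working session

There is one attempt and no reset: what is moved stays moved. The work goes in short steps, Python scripts to look and compute and a shell command to move; the robot and the scene stay as the last step left them, time stands still between calls to the robot, and variables do not carry over. Pictures are saved under pics/ and viewed, and the job is handed in when it is done.

```bash
mkdir -p pics
python3 - <<'E'
from station import sense,capture
import cv2,numpy as np
print(sense())
for n in("side","top"):
    c=capture(n); cv2.imwrite(f"pics/{n}0.png",c["frame"][...,::-1]); np.savez(f"{n}0.npz",**c)
    print(n,c["fx"],c["fy"],c["cx"],c["cy"],c["world_to_cam"].round(4).tolist(),c.keys())
E
```

```text
{'time_s': 0.0, 'joints': array([ 9.02185321e+01,  2.20887955e+01,  3.81397585e-01, -2.98048704e-02,
       -6.84106409e+01, -1.48175064e+01]), 'joint_velocities': array([-8.08159510e-02, -5.32212597e-02,  8.03651085e-02,  2.88796465e-02,
        8.94047119e-05,  9.50884188e-02]), 'effort': array([ 9.72362541e-04, -3.90668178e+01,  1.87411058e+01,  4.22009602e+00,
        1.11493186e-02, -1.78031200e-04]), 'tcp_pos': array([0.15734819, 0.60425715, 0.22148925]), 'ee_rot': array([[ 9.67665309e-01, -2.52237235e-01, -4.75837865e-04],
       [-2.52237676e-01, -9.67663114e-01, -2.06194714e-03],
       [ 5.96490929e-05,  2.11529895e-03, -9.99997761e-01]]), 'wrist_force': array([ 0.11035037, -0.05100566,  0.9340312 ]), 'moment': array([-0.00819371, -0.03246926, -0.00185736]), 'gripper_width': 1.0016558483255613}
side 448.7604255196112 448.7604255196112 324.1114884325778 197.48228505725936 [[0.9368, -0.3493, 0.0188, -0.5193], [0.2009, 0.5812, 0.7886, -0.1596], [-0.2864, -0.735, 0.6146, -1.1124], [0.0, 0.0, 0.0, 1.0]] dict_keys(['frame', 'fx', 'fy', 'cx', 'cy', 'world_to_cam'])
top 439.29269210745565 439.29269210745565 320.26598134216346 195.7841523136435 [[-0.0238, -0.9994, -0.0268, 0.0344], [0.9958, -0.0261, 0.0882, -0.5406], [-0.0888, -0.0245, 0.9957, -1.2913], [0.0, 0.0, 0.0, 1.0]] dict_keys(['frame', 'fx', 'fy', 'cx', 'cy', 'world_to_cam'])
```

View pics/side0.png

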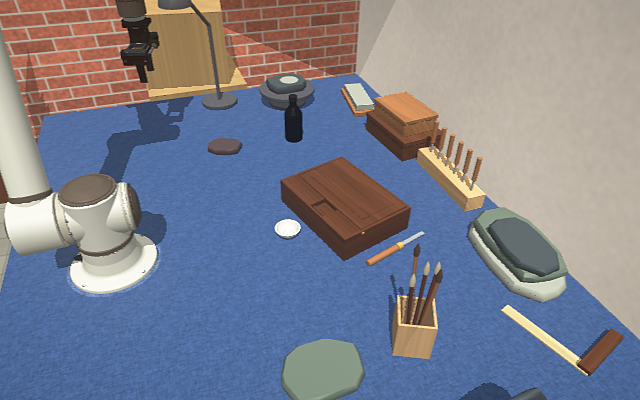

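View pics/top0.png

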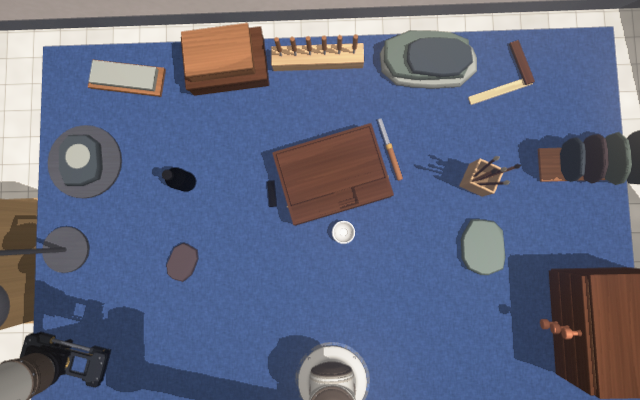

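The side view shows the case around (345,205), the dish at (287,228) and the chisel at (395,248). In the top view the case is around (333,174), with the rail facing the bottom of the picture. I'll zoom in on both.

Run:
```python
import cv2,numpy as np
a=cv2.imread("pics/side0.png")[150:265,270:420]; b=cv2.imread("pics/top0.png")[118:232,260:410]
for n,i in(("sz",a),("tz",b)):
    i=cv2.convertScaleAbs(cv2.resize(i,None,fx=5.3,fy=5.2,interpolation=cv2.INTER_CUBIC),alpha=1.8,beta=10); cv2.imwrite(f"pics/{n}.png",i)
```

```text
(no output)
```

View pics/sz.png

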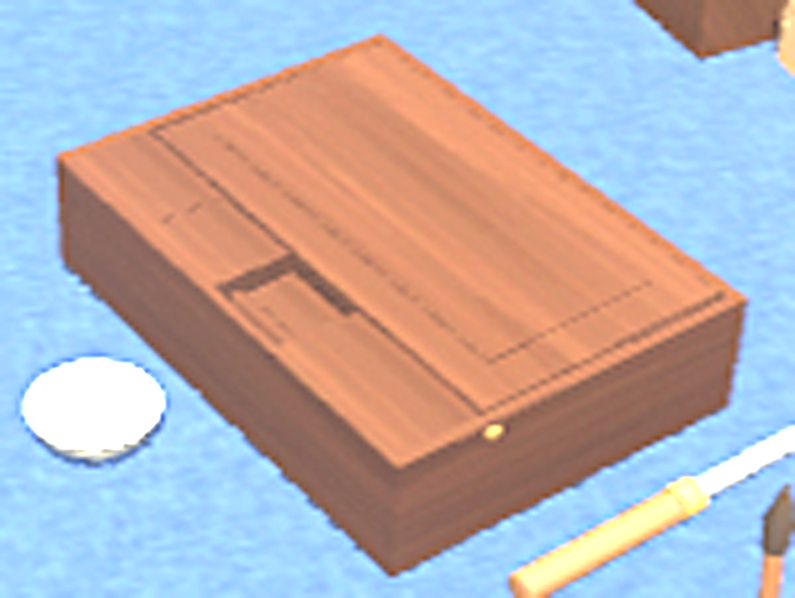

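View pics/tz.png

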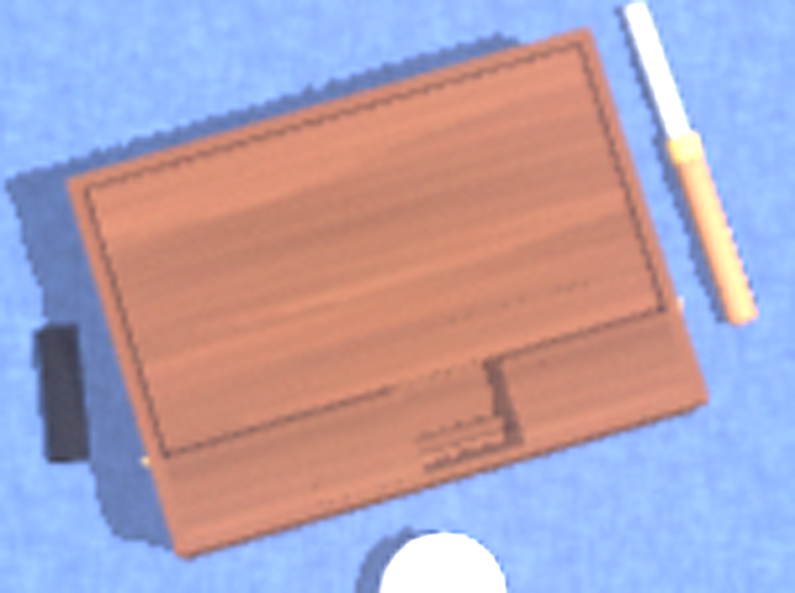

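Side zoom: the rail's near top edge runs (62,155)–(400,467), and the notch corners are at (222,288), (292,255) and (352,312). Top zoom: the case corners are at (72,180), (590,30), (706,403) and (187,556), and the notch's −y wall runs from (490,362) to (522,442).

```bash
cat > h.py <<'E'
import numpy as np
def ray(c,uv,z):
    M=c["world_to_cam"];R=M[:3,:3];t=M[:3,3]
    d=R.T@np.array([(uv[0]-c["cx"])/c["fx"],-(uv[1]-c["cy"])/c["fy"],-1.0]);o=-R.T@t
    return o+d*(z-o[2])/d[2]
def unz(p,x0,y0,sx,sy): return ((p[0]+.5)/sx-.5+x0,(p[1]+.5)/sy-.5+y0)
E
python3 - <<'E'
import numpy as np,cv2
from h import *
s=dict(np.load("side0.npz"));t=dict(np.load("top0.npz"))
S=dict(nl=(62,155),fl=(380,37),fr=(743,300),nr=(400,467))
T=dict(fl=(72,180),fr=(590,30),nr=(706,403),nl=(187,556))
sp={k:ray(s,unz(v,270,150,5.3,5.2),.078)for k,v in S.items()}
tp={k:ray(t,unz(v,260,118,5.3,5.2),.078)for k,v in T.items()}
n=[]
fr={}
for nm,P in(("side",sp),("top",tp)):
    for k in P: print(nm,k,P[k].round(4))
    print([round(float(np.linalg.norm(P[a]-P[b])),4) for a,b in(("nl","nr"),("fl","fr"),("nl","fl"),("nr","fr"))])
    c=sum(P.values())/4; ey=(P["nl"]-P["nr"]+P["fl"]-P["fr"]); ex=(P["fl"]-P["nl"]+P["fr"]-P["nr"])
    ay=np.degrees(np.arctan2(-ey[0],ey[1])); ax=np.degrees(np.arctan2(ex[1],ex[0]))
    print("centre",c.round(4),"yaw",ay,ax); fr[nm]=(c,np.radians((ay+ax)/2))
def incase(nm,p):
    c,a=fr[nm]; d=p-c; return np.array([d[0]*np.cos(a)+d[1]*np.sin(a),-d[0]*np.sin(a)+d[1]*np.cos(a)]).round(4)
for q in[(222,288),(292,255),(352,312),(282,343)]: print("side notch",incase("side",ray(s,unz(q,270,150,5.3,5.2),.078)))
for q in[(490,362),(522,442),(390,388),(425,468)]: print("top notch",incase("top",ray(t,unz(q,260,118,5.3,5.2),.078)))
# dish
for nm,c in(("side",s),("top",t)):
    hsv=cv2.cvtColor(c["frame"],cv2.COLOR_RGB2HSV)
    m=((hsv[...,1]<60)&(hsv[...,2]>150)).astype(np.uint8)
    k,l,st,ce=cv2.connectedComponentsWithStats(m)
    for i in range(1,k):
        if 150<st[i,4]<1500 and 200<ce[i][1]<250 and 270<ce[i][0]<360: p=ray(c,ce[i],.02);print("dish",nm,p.round(3),incase(nm,p),st[i])
E
```

```text
side nl [0.46   0.0976 0.078 ]
side fl [0.6655 0.1524 0.078 ]
side fr [ 0.7437 -0.1327  0.078 ]
side nr [ 0.5358 -0.1898  0.078 ]
[0.2972, 0.2957, 0.2126, 0.2157]
centre [ 0.6012 -0.0181  0.078 ] yaw 15.054942078539217 15.145347767080072
top fl [0.6672 0.1534 0.078 ]
top fr [ 0.7438 -0.1327  0.078 ]
top nr [ 0.533 -0.188  0.078]
top nl [0.4559 0.0941 0.078 ]
[0.2924, 0.2961, 0.2194, 0.2179]
centre [ 0.6    -0.0183  0.078 ] yaw 15.145099931814366 15.18108338270636
side notch [-0.1005  0.0055]
side notch [-0.056  0.008]
side notch [-0.0585 -0.0461]
side notch [-0.1008 -0.0463]
top notch [-0.0539 -0.0414]
top notch [-0.1012 -0.045 ]
top notch [-0.0521  0.0146]
top notch [-0.0999  0.0092]
dish side [ 0.434 -0.04   0.02 ] [-0.1669  0.0226] [275 219  26  18 354]
dish top [ 0.432 -0.044  0.02 ] [-0.1691  0.0187] [332 221  23  23 429]
```

Both views agree. The case centre is at about (0.6006, −0.018), its yaw is 15.1° and its sizes are right to within 8 mm. The notch spans roughly y = −46 to +9 mm, so its middle is at about −19 mm. First I shut the fingers and yaw the tool to line up with the case axes.

```bash
python3 -m jog '[[0,0,0,0,0,-5.94],[0,0,0,0,0,-5.94],[0,0,0,0,0,-5.94],[0,0,0,0,0,-5.94],[0,0,0,0,0,-5.94]]' 0; python3 -m jog '[[0.89,4.0,0,0,0,0],[0.89,4.0,0,0,0,0],[0.89,4.0,0,0,0,0],[0.89,4.0,0,0,0,0],[0.89,4.0,0,0,0,0]]'; python3 -m jog '[[0.89,4.0,0,0,0,0],[0.89,4.0,0,0,0,0],[0.89,4.0,0,0,0,0],[0.89,4.0,0,0,0,0],[0.89,4.0,0,0,0,0]]'
cat >> h.py <<'E'
C=np.array([.6006,-.0182]);A=np.radians(15.13);B=np.array([[np.cos(A),-np.sin(A)],[np.sin(A),np.cos(A)]])
def st():
    from station import sense
    s=sense();p=s["tcp_pos"];print("t",round(s["time_s"],2),"case xy mm",(1e3*B.T@(p[:2]-C)).round(1),"z",round(p[2]*1e3,1),"F",s["wrist_force"].round(2),"yaw",np.degrees(np.arctan2(s["ee_rot"][1,0],s["ee_rot"][0,0])).round(2),"tilt",s["ee_rot"][:,2].round(4),"g",round(s["gripper_width"],3),"q",s["joints"].round(0))
E
python3 -c "from h import *;st()"
```

```text
time_s: 0.52
tcp_pos: [0.1574, 0.6045, 0.2219]
ee_rot: [[0.964, 0.265, -0.0], [0.265, -0.964, -0.001], [-0.001, 0.001, -1.0]]
wrist_force: [-0.2, -0.5, -0.6]
gripper_width: 0.707
time_s: 0.93
tcp_pos: [0.2529, 0.4212, 0.2221]
ee_rot: [[0.965, 0.261, -0.0], [0.261, -0.965, -0.001], [-0.001, 0.001, -1.0]]
wrist_force: [1.8, 0.3, 0.0]
gripper_width: 0.328
time_s: 1.35
tcp_pos: [0.3478, 0.2397, 0.2225]
ee_rot: [[0.965, 0.261, -0.0], [0.261, -0.965, 0.0], [-0.0, -0.0, -1.0]]
wrist_force: [0.8, 0.5, -0.5]
gripper_width: 0.015
t 1.35 case xy mm [-176.8  315. ] z 222.5 F [ 0.82  0.47 -0.53] yaw 15.14 tilt [-2.e-04  0.e+00 -1.e+00] g 0.015 q [ 57.   2. -26.  -0. -62.  48.]
```

```bash
python3 -m jog '[[0.89,4.0,0,0,0,0],[0.89,4.0,0,0,0,0],[0.89,4.0,0,0,0,0],[0.89,4.0,0,0,0,0],[0.89,4.0,0,0,0,0]]'; python3 -m jog '[[0.89,4.0,0,0,0,0],[0.89,4.0,0,0,0,0],[0.89,4.0,0,0,0,0],[0.89,4.0,0,0,0,0],[0.89,4.0,0,0,0,0]]';python3 -m jog '[[0,0,2.4,0,0,0],[0,0,2.4,0,0,0],[0,0,2.4,0,0,0],[0,0,2.4,0,0,0],[0,0,0,0,0,0]]'
python3 -c "from h import *;st()"
```

```text
time_s: 1.77
tcp_pos: [0.4429, 0.0583, 0.2226]
ee_rot: [[0.965, 0.261, 0.0], [0.261, -0.965, 0.0], [0.0, -0.0, -1.0]]
wrist_force: [0.6, 2.1, -0.9]
gripper_width: 0.008
time_s: 2.18
tcp_pos: [0.5381, -0.1233, 0.2222]
ee_rot: [[0.966, 0.26, -0.001], [0.26, -0.966, 0.0], [-0.001, -0.0, -1.0]]
wrist_force: [1.0, 1.4, 0.1]
gripper_width: 0.005
time_s: 2.6
tcp_pos: [0.5338, -0.1212, 0.1213]
ee_rot: [[0.966, 0.259, -0.011], [0.259, -0.966, 0.001], [-0.011, -0.004, -1.0]]
wrist_force: [-0.6, -1.3, -0.5]
gripper_width: 0.003
t 2.6 case xy mm [-91.4 -82. ] z 121.3 F [-0.63 -1.26 -0.52] yaw 15.0 tilt [-1.140e-02  9.000e-04 -9.999e-01] g 0.003 q [  4.  20. -18.  -0. -52. 101.]
```

```bash
python3 -m jog '[[0,0,0,0,0,0],[0,0,0,0,0,0],[0,0,0,0,0,0],[0,0,0,0,0,0],[0,0,0,0,0,0]]'
python3 - <<'E'
from h import *;st()
from station import capture
import cv2
for n in("side","top"): cv2.imwrite(f"pics/{n}1.png",cv2.resize(capture(n)["frame"][130:260,250:430,::-1],None,fx=4.4,fy=4.4,interpolation=cv2.INTER_CUBIC))
E
```

```text
time_s: 3.02
tcp_pos: [0.5385, -0.1211, 0.1279]
ee_rot: [[0.965, 0.261, 0.003], [0.261, -0.965, 0.0], [0.003, 0.001, -1.0]]
wrist_force: [0.1, -0.3, 0.6]
gripper_width: 0.005
t 3.02 case xy mm [-86.8 -83.1] z 127.9 F [ 0.07 -0.27  0.64] yaw 15.12 tilt [ 2.6e-03  1.0e-04 -1.0e+00] g 0.005 q [  4.  20. -18.   0. -52. 101.]
```

View pics/side1.png

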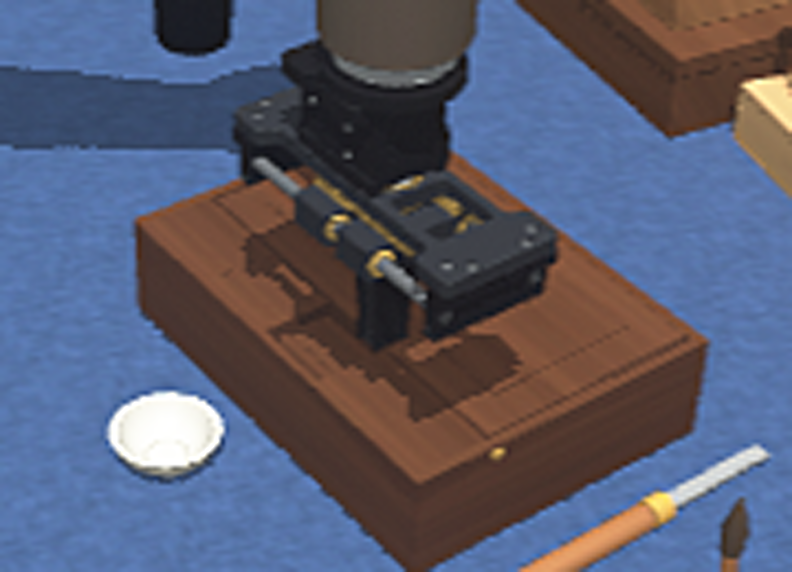

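View pics/top1.png

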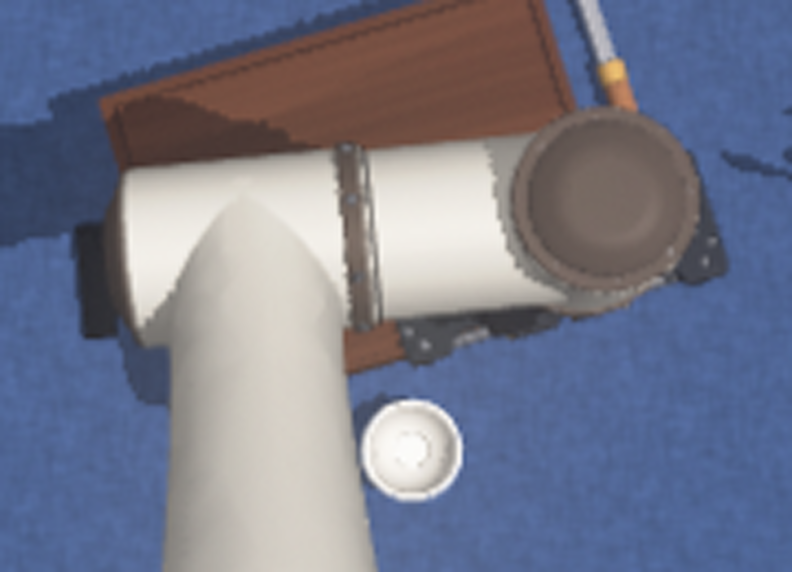

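In the side view the shut fingers end at about (380,345), above the rail. The body's long side lies along the case's y. The water dish and chisel are clear and undisturbed. Next I descend slowly.

```bash
python3 -m jog '[[0,0,0.8,0,0,0],[0,0,1.0,0,0,0],[0,0,1.0,0,0,0],[0,0,0.8,0,0,0],[0,0,0.4,0,0,0]]'; python3 -m jog '[[0,0,0.1,0,0,0],[0,0,0.1,0,0,0],[0,0,0.1,0,0,0],[0,0,0.1,0,0,0],[0,0,0.1,0,0,0]]';python3 -c "from h import *;st()"
```

```text
time_s: 3.53
tcp_pos: [0.5365, -0.1212, 0.0843]
ee_rot: [[0.966, 0.26, -0.004], [0.26, -0.966, 0.0], [-0.004, -0.001, -1.0]]
wrist_force: [-1.1, -0.6, 0.2]
gripper_width: 0.006
time_s: 3.95
tcp_pos: [0.5381, -0.1212, 0.0819]
ee_rot: [[0.965, 0.261, 0.001], [0.261, -0.965, 0.0], [0.001, 0.0, -1.0]]
wrist_force: [-0.8, 0.8, 0.3]
gripper_width: 0.007
t 3.95 case xy mm [-87.2 -83.1] z 81.9 F [-0.77  0.8   0.29] yaw 15.1 tilt [ 9.e-04  0.e+00 -1.e+00] g 0.007 q [  4.  23. -20.   0. -46. 101.]
```

```bash
python3 -m jog '[[0,0,0.1,0,0,0],[0,0,0.1,0,0,0],[0,0,0.1,0,0,0],[0,0,0,0,0,0],[0,0,0,0,0,0]]'; python3 -c "from h import *;st()"; python3 -m jog '[[0,0,0.08,0,0,0],[0,0,0.07,0,0,0],[0,0,0,0,0,0],[0,0,0,0,0,0],[0,0,0,0,0,0]]';python3 -c "from h import *;st()"
```

```text
time_s: 4.37
tcp_pos: [0.5378, -0.1212, 0.0785]
ee_rot: [[0.965, 0.261, 0.0], [0.261, -0.965, 0.0], [0.0, 0.0, -1.0]]
wrist_force: [0.6, 0.5, 0.1]
gripper_width: 0.007
t 4.37 case xy mm [-87.5 -83. ] z 78.5 F [0.6  0.51 0.07] yaw 15.1 tilt [ 0.  0. -1.] g 0.007 q [  4.  23. -21.  -0. -46. 101.]
time_s: 4.78
tcp_pos: [0.5378, -0.1212, 0.0784]
ee_rot: [[0.965, 0.261, 0.0], [0.261, -0.965, -0.0], [0.0, 0.0, -1.0]]
wrist_force: [-2.7, 0.6, 7.8]
gripper_width: 0.004
t 4.78 case xy mm [-87.5 -83. ] z 78.4 F [-2.7   0.57  7.82] yaw 15.13 tilt [ 5.e-04 -3.e-04 -1.e+00] g 0.004 q [  4.  23. -21.   0. -46. 101.]
```

Contact: 7.8 N at z = 78.4 mm, which matches the rail top at 78 mm, with y = −83 mm. I ease off slightly and slide towards +y, which is tool −y.

```bash
python3 -m jog '[[0,-0.1,-0.02,0,0,0],[0,-0.3,0,0,0,0],[0,-0.4,0,0,0,0],[0,-0.4,0,0,0,0],[0,-0.3,0,0,0,0]]'; python3 -c "from h import *;st()"; python3 -m jog '[[0,-0.3,0,0,0,0],[0,-0.3,0,0,0,0],[0,-0.3,0,0,0,0],[0,-0.3,0,0,0,0],[0,-0.3,0,0,0,0]]'; python3 -c "from h import *;st()"
```

```text
time_s: 5.2
tcp_pos: [0.5353, -0.1069, 0.0784]
ee_rot: [[0.965, 0.261, 0.003], [0.261, -0.965, -0.001], [0.003, 0.002, -1.0]]
wrist_force: [1.1, -2.9, 4.6]
gripper_width: 0.006
t 5.2 case xy mm [-86.2 -68.6] z 78.4 F [ 1.06 -2.94  4.63] yaw 15.15 tilt [ 0.0034 -0.001  -1.    ] g 0.006 q [  6.  23. -22.   0. -45.  99.]
time_s: 5.62
tcp_pos: [0.5314, -0.0924, 0.0784]
ee_rot: [[0.965, 0.261, 0.003], [0.261, -0.965, -0.001], [0.003, 0.002, -1.0]]
wrist_force: [0.3, -3.2, 5.1]
gripper_width: 0.006
t 5.62 case xy mm [-86.1 -53.6] z 78.4 F [ 0.29 -3.23  5.14] yaw 15.15 tilt [ 3.5e-03 -9.0e-04 -1.0e+00] g 0.006 q [  7.  22. -23.   0. -45.  98.]
```

```bash
python3 -m jog '[[0,-0.2,0,0,0,0],[0,-0.2,0,0,0,0],[0,-0.2,0,0,0,0],[0,-0.2,0,0,0,0],[0,-0.2,0,0,0,0]]'; python3 -c "from h import *;st()"; python3 -m jog '[[0,-0.2,0,0,0,0],[0,-0.2,0,0,0,0],[0,-0.2,0,0,0,0],[0,-0.2,0,0,0,0],[0,-0.2,0,0,0,0]]'; python3 -c "from h import *;st()"
```

```text
time_s: 6.03
tcp_pos: [0.5288, -0.0828, 0.0784]
ee_rot: [[0.965, 0.261, 0.003], [0.261, -0.965, -0.001], [0.003, 0.002, -1.0]]
wrist_force: [1.0, -3.5, 5.8]
gripper_width: 0.005
t 6.03 case xy mm [-86.2 -43.7] z 78.4 F [ 1.03 -3.53  5.85] yaw 15.15 tilt [ 3.3e-03 -9.0e-04 -1.0e+00] g 0.005 q [  9.  22. -23.   0. -45.  97.]
time_s: 6.45
tcp_pos: [0.5237, -0.0724, 0.0764]
ee_rot: [[0.966, 0.26, -0.002], [0.26, -0.966, 0.001], [-0.002, -0.001, -1.0]]
wrist_force: [0.3, -0.7, -0.6]
gripper_width: 0.005
t 6.45 case xy mm [-88.4 -32.2] z 76.4 F [ 0.3  -0.71 -0.59] yaw 15.07 tilt [-2.2e-03  6.0e-04 -1.0e+00] g 0.005 q [ 10.  22. -24.  -0. -44.  95.]
```

The tip fell in at y ≈ −32 mm: z is 76.4 mm and the force has gone. This matches the image estimate of the wall at −47 plus the 15 mm half-finger. I centre it at y ≈ −19 and then go down.

```bash
python3 -m jog '[[0,-0.3,0,0,0,0],[0,-0.4,0,0,0,0],[0,-0.4,0,0,0,0],[0,-0.2,0,0,0,0],[0,0,0,0,0,0]]'; python3 -c "from h import *;st()"; python3 -m jog '[[0,0,0.2,0,0,0],[0,0,0.2,0,0,0],[0,0,0.2,0,0,0],[0,0,0.1,0,0,0],[0,0,0,0,0,0]]'; python3 -c "from h import *;st()"
```

```text
time_s: 6.87
tcp_pos: [0.5212, -0.0598, 0.0772]
ee_rot: [[0.965, 0.261, -0.0], [0.261, -0.965, 0.0], [-0.0, -0.0, -1.0]]
wrist_force: [0.2, 0.0, -0.1]
gripper_width: 0.007
t 6.87 case xy mm [-87.6 -19.4] z 77.2 F [ 0.16  0.01 -0.05] yaw 15.14 tilt [-3.e-04  1.e-04 -1.e+00] g 0.007 q [ 11.  21. -24.  -0. -44.  94.]
time_s: 7.28
tcp_pos: [0.5211, -0.0605, 0.0698]
ee_rot: [[0.966, 0.26, -0.001], [0.26, -0.966, -0.0], [-0.001, -0.0, -1.0]]
wrist_force: [-0.5, 0.4, -0.3]
gripper_width: 0.004
t 7.28 case xy mm [-87.8 -20.1] z 69.8 F [-0.53  0.41 -0.32] yaw 15.09 tilt [-9.e-04 -1.e-04 -1.e+00] g 0.004 q [ 11.  22. -25.  -0. -43.  94.]
```

```bash
python3 -m jog '[[0,0,0.1,0,0,0],[0,0,0.15,0,0,0],[0,0,0.15,0,0,0],[0,0,0.1,0,0,0],[0,0,0.1,0,0,0]]'; python3 -c "from h import *;st()"; python3 -m jog '[[0,0,0.1,0,0,0],[0,0,0.1,0,0,0],[0,0,0.1,0,0,0],[0,0,0.1,0,0,0],[0,0,0.1,0,0,0]]'; python3 -c "from h import *;st()"
```

```text
time_s: 7.7
tcp_pos: [0.5216, -0.0604, 0.0648]
ee_rot: [[0.965, 0.261, 0.0], [0.261, -0.965, -0.0], [0.0, 0.0, -1.0]]
wrist_force: [-1.8, 1.4, 5.9]
gripper_width: 0.004
t 7.7 case xy mm [-87.3 -20.1] z 64.8 F [-1.8   1.39  5.87] yaw 15.12 tilt [ 4.e-04 -2.e-04 -1.e+00] g 0.004 q [ 11.  22. -25.   0. -42.  94.]
time_s: 8.12
tcp_pos: [0.5228, -0.0601, 0.0604]
ee_rot: [[0.965, 0.261, 0.003], [0.261, -0.965, 0.0], [0.003, 0.001, -1.0]]
wrist_force: [-1.2, 1.5, 5.9]
gripper_width: 0.0
t 8.12 case xy mm [-86.1 -20.1] z 60.4 F [-1.22  1.5   5.87] yaw 15.14 tilt [ 3.4e-03  2.0e-04 -1.0e+00] g 0.0 q [ 11.  23. -25.   0. -42.  94.]
```

The bead is yielding at about 6 N, as described, so I keep pressing to the stop.

```bash
python3 -m jog '[[0,0,0.1,0,0,0],[0,0,0.1,0,0,0],[0,0,0.1,0,0,0],[0,0,0.1,0,0,0],[0,0,0.1,0,0,0]]'; python3 -c "from h import *;st()"; python3 -m jog '[[0,0,0.1,0,0,0],[0,0,0.1,0,0,0],[0,0,0.1,0,0,0],[0,0,0.1,0,0,0],[0,0,0,0,0,0]]'; python3 -c "from h import *;st()"
```

```text
time_s: 8.53
tcp_pos: [0.5245, -0.0596, 0.0562]
ee_rot: [[0.965, 0.262, 0.007], [0.262, -0.965, 0.001], [0.007, 0.001, -1.0]]
wrist_force: [1.1, 2.6, 8.0]
gripper_width: 0.006
t 8.53 case xy mm [-84.2 -20.1] z 56.2 F [1.13 2.62 7.99] yaw 15.18 tilt [ 7.3e-03  8.0e-04 -1.0e+00] g 0.006 q [ 11.  23. -26.   0. -41.  94.]
time_s: 8.95
tcp_pos: [0.5265, -0.0591, 0.053]
ee_rot: [[0.965, 0.263, 0.011], [0.263, -0.965, 0.001], [0.011, 0.002, -1.0]]
wrist_force: [3.6, 2.8, 7.8]
gripper_width: 0.003
t 8.95 case xy mm [-82.3 -20.1] z 53.0 F [3.56 2.81 7.77] yaw 15.22 tilt [ 0.0115  0.0013 -0.9999] g 0.003 q [ 11.  24. -26.   0. -40.  94.]
```

```bash
python3 -m jog '[[0,0,0.1,0,0,0],[0,0,0.1,0,0,0],[0,0,0.1,0,0,0],[0,0,0,0,0,0],[0,0,0,0,0,0]]'; python3 -c "from h import *;st()"
python3 - <<'E'
from station import capture
import cv2
for n in("side",): cv2.imwrite(f"pics/{n}2.png",cv2.resize(capture(n)["frame"][110:260,250:430,::-1],None,fx=4,fy=4,interpolation=cv2.INTER_CUBIC))
E
```

```text
time_s: 9.37
tcp_pos: [0.5279, -0.0588, 0.051]
ee_rot: [[0.965, 0.263, 0.015], [0.263, -0.965, 0.002], [0.015, 0.002, -1.0]]
wrist_force: [3.2, 4.8, 11.4]
gripper_width: 0.003
t 9.37 case xy mm [-80.8 -20.2] z 51.0 F [ 3.19  4.78 11.36] yaw 15.26 tilt [ 0.0147  0.0017 -0.9999] g 0.003 q [ 11.  24. -26.   0. -40.  94.]
```

View pics/side2.png

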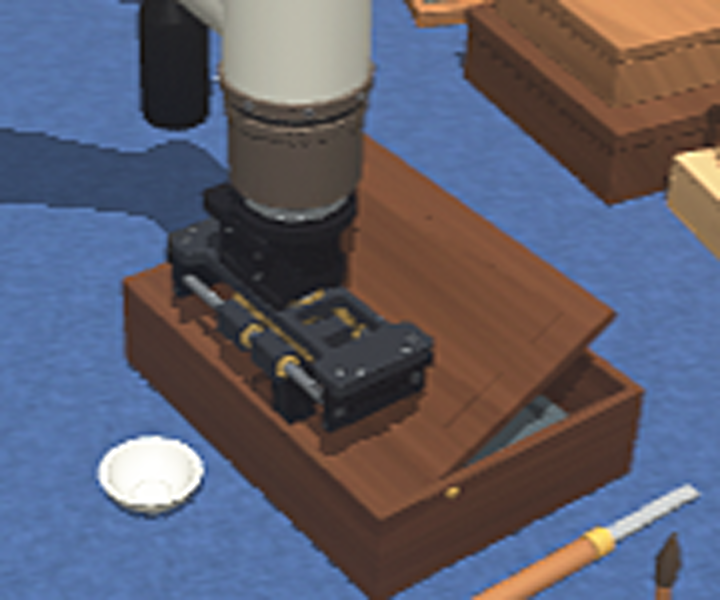

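The side view shows the lid standing well open, its far edge corner at about (615,315), with the inkstone visible beneath it. I give a little more pressure to confirm the stop.

```bash
python3 -m jog '[[0,0,0.1,0,0,0],[0,0,0.1,0,0,0],[0,0,0,0,0,0],[0,0,0,0,0,0],[0,0,0,0,0,0]]'; python3 -c "from h import *;st()"
```

```text
time_s: 9.83
tcp_pos: [0.528, -0.0588, 0.0507]
ee_rot: [[0.964, 0.264, 0.015], [0.264, -0.965, 0.001], [0.015, 0.003, -1.0]]
wrist_force: [-0.4, 5.2, 21.2]
gripper_width: 0.007
t 9.83 case xy mm [-80.7 -20.2] z 50.7 F [-0.36  5.17 21.21] yaw 15.31 tilt [ 0.0153  0.0013 -0.9999] g 0.007 q [ 11.  24. -26.   0. -40.  94.]
```

The force has jumped to 21 N with no further sinking, so the lid is on its stop. I retract straight up.

```bash
python3 -m jog '[[0,0,-0.2,0,0,0],[0,0,-0.3,0,0,0],[0,0,-0.5,0,0,0],[0,0,-0.8,0,0,0],[0,0,-1.0,0,0,0]]'; python3 -m jog '[[0,0,-1.5,0,0,0],[0,0,-2.5,0,0,0],[0,0,-3,0,0,0],[0,0,-3,0,0,0],[0,0,-3,0,0,0]]'; python3 -m jog '[[-1,0,-2.5,0,0,0],[-1,0,-1.5,0,0,0],[-1,0,0,0,0,0],[0,0,0,0,0,0],[0,0,0,0,0,0]]'; python3 -m jog '[[0,0,0,0,0,0],[0,0,0,0,0,0],[0,0,0,0,0,0],[0,0,0,0,0,0],[0,0,0,0,0,0]]'
python3 - <<'E'
from h import *;st()
from station import capture
import cv2
for n in("side","top"):
    f=capture(n)["frame"]; cv2.imwrite(f"pics/{n}3.png",f[...,::-1])
E
```

```text
time_s: 10.25
tcp_pos: [0.5202, -0.0607, 0.0729]
ee_rot: [[0.966, 0.26, -0.003], [0.26, -0.966, -0.0], [-0.003, -0.0, -1.0]]
wrist_force: [-0.3, 0.3, 0.4]
gripper_width: 0.005
time_s: 10.67
tcp_pos: [0.5207, -0.0606, 0.205]
ee_rot: [[0.966, 0.26, -0.001], [0.26, -0.966, -0.0], [-0.001, 0.0, -1.0]]
wrist_force: [0.6, -0.2, -1.4]
gripper_width: 0.002
time_s: 11.08
tcp_pos: [0.4913, -0.0683, 0.2426]
ee_rot: [[0.966, 0.26, -0.001], [0.26, -0.966, 0.0], [-0.001, -0.001, -1.0]]
wrist_force: [0.7, 0.6, -0.2]
gripper_width: 0.001
time_s: 11.5
tcp_pos: [0.4925, -0.0681, 0.2427]
ee_rot: [[0.965, 0.261, -0.001], [0.261, -0.965, -0.0], [-0.001, -0.0, -1.0]]
wrist_force: [0.4, -0.7, 0.8]
gripper_width: 0.009
t 11.5 case xy mm [-117.4  -20. ] z 242.7 F [ 0.42 -0.65  0.82] yaw 15.1 tilt [-1.1e-03 -2.0e-04 -1.0e+00] g 0.009 q [ 11.   9. -15.  -0. -66.  94.]
```

View pics/side3.png

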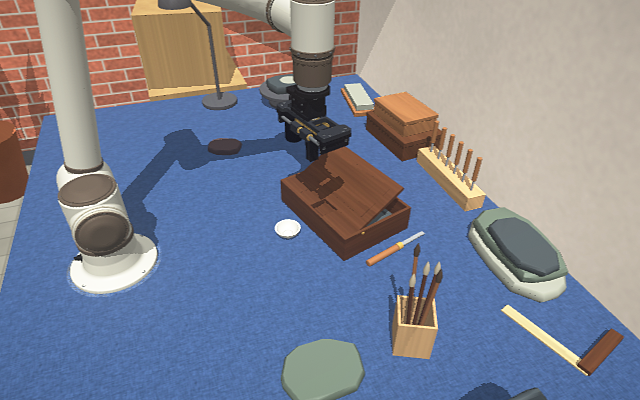

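View pics/top3.png

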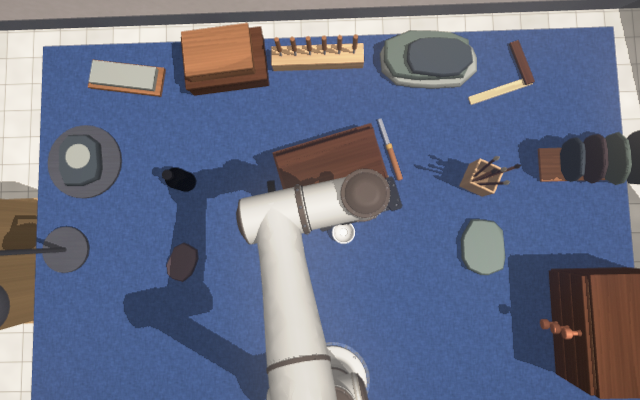

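The lid stands open with its far −y corner at about (403,188) in the side view. The bystanders sit at the same pixels as before. I'll check the lid angle by projection.

Run:
```python
from h import *
import cv2
c=dict(np.load("side0.npz"));M=c["world_to_cam"]
for a in(.35,.42,.46,.5):
    x=-.054+.154*np.cos(a)-.005*np.sin(a);z=.072+.154*np.sin(a)+.005*np.cos(a)
    p=np.r_[C+B@[x,-.142],z];q=M[:3,:3]@p+M[:3,3];print(a,(c["cx"]-c["fx"]*q[0]/q[2]).round(1),(c["cy"]+c["fy"]*q[1]/q[2]).round(1))
cv2.imwrite("pics/z3.png",cv2.resize(cv2.imread("pics/side3.png")[165:245,345:425],None,fx=7,fy=7,interpolation=cv2.INTER_CUBIC))
```

```text
0.35 405.4 193.1
0.42 404.7 190.6
0.46 404.1 189.2
0.5 403.5 187.9
```

View pics/z3.png

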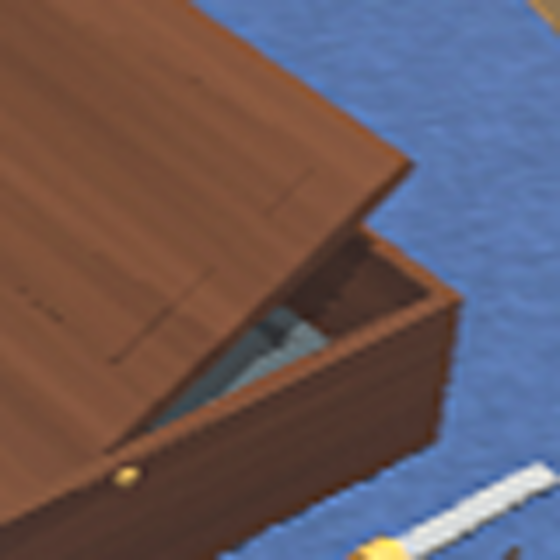

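The zoom puts the lid's corner at (413,163), which is pixel (403.5, 187.9) in the full picture. That matches the projection for 0.50 rad, so I hand the job in.

```bash
python3 -c "
from station import finish_job
print(finish_job())"
```

```text
the job is handed in; nothing more can be done
None
```

The lid is fully open and the job is handed in, after about 11.5 s of robot time; no verdict was reported.

- **Rail:** I rested the shut fingers on the rail at case y ≈ −83 mm with about 8 N. I then slid them along at about 5 N until the tip fell into the notch at y ≈ −32 mm, where the pictures had put it.
- **Press:** I centred the tip at y ≈ −20 mm and pressed the bead down to z ≈ 51 mm, the expected depth of the stop. There the force jumped to 21 N with no further travel, so I drew the finger straight up.
- **Lid angle:** in the last picture the lid's far corner is at pixel (403.5, 187.9), which matches the projection for 0.50 rad.
- **Bystanders and robot:** by eye, the bystanders are at the same pixels as at the start in both views; the arm partly hides the ink stick. The robot hangs free, with the wrist force at noise level.
- **Not checked directly:** the inkstone was hidden at the start, so I could not compare its position. The finger only ever touched the rail and the lid's tail.
- **One deviation:** the rounded bead dragged the finger about 7 mm towards the case's far side during the press. It stayed inside the notch.

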